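# Flip the status paddle of the finished body

### The arm

A 7-joint arm with a two-finger parallel gripper is mounted at the origin on a cart in front of the work surface, level with it; the furniture and walls round the work are solid. World frame = base frame: x ahead of the robot, y to its left, z up, the work surface at z = 0. Lengths are in m, angles in rad, forces in N, time in s.
With the tool pointing down it reaches from about 0.425 to 0.875 m from the base axis. Payload 4.7 kg.
Tool frame: the origin (TCP) lies at the very end of the fingers, on their centre line; the grasp point (between the pads) lies behind it (ctrl.tcp_to_grasp is the z of the grasp point in the tool frame, in m); z points along the fingers, y is the line along which they close (so a half turn about z gives the same grasp; the last joint's range is limited). The gripper opens to 87 mm and grips with 3 to 60 N. Pads are 19 mm wide; open, the fingers measure 117 mm over their backs; the gripper's body (75 mm by 190 mm) begins 51 mm behind the grasp point.
Start: joints at [-1.13, 0.321, -0.07, 1.45, 0.023, 1.371, -0.057], TCP at [0.269, 0.592, 0.223] pointing down, gripper open.
Joint ranges: [-2.86, 2.86], [-0.3, 2.09], [-1.38, 1.24], [0.06, 2.45], [-1.56, 4.7], [0.09, 2.05], [-2.69, 2.69]. Speed limits (rad/s): [2.57, 2.57, 3.14, 3.14, 3.14, 3.14, 3.14].

### API

Orientations are given as a rotation vector (axis times angle).
In Python, from bench import ctrl gives the robot as it stands.
- The arm moves only by the tool step_arm, never from a script. Its argument "targets" is a list of rows, each a list of 7 numbers: the shift along the world's x, y, z in cm, then the turn, a rotation vector about the world's x, y, z in degrees, then the opening, from 0 (shut) to 1 (fully open). A call has exactly 5 rows; each row shifts and turns the commanded pose from where the row before left it; what a row does not reach is not made up. A row lasts 1/12 s, in which the tool goes at most 41.7 mm and 7.16 degrees, less where a joint would pass 70% of its speed; a pose out of reach is approached as far as the arm can. A call with a gripper value outside its range is refused whole. The fingers move at their own pace and stop on an object; "force" is the grip in N (left out, the last holds). Time passes only in rows, so rows that do not move let the fingers close, or fill a call up. It gives the time, the measured TCP pose, the force, the opening and the grip force at its end, in the units of the state.
- ctrl.get_state(): the state, without advancing time (a new reading comes with each control period).
- ctrl.get_image(name): name is "side" or "top" or "wrist"; returns (picture, depth): 400x640x3 uint8, red, green, blue; 400x640 float32, m along the optical axis (not along the pixel's ray), 0 where there is no reading.
- ctrl.camera_params(name): a dict with "intrinsics" (3x3 intrinsics, pixels), "distortion" ([k1, k2, p1, p2, k3] as OpenCV has them; the pictures are not rectified), "rvec" (rotation vector, rad) and "tvec" (3), from world to camera coordinates, as OpenCV has them; the wrist camera has in their place "hand_eye" (4x4, takes a point from camera to tool coordinates, whose origin is the TCP and whose axes are the flange's). Camera axes: x right, y down, z forward; pixel columns grow to the right and rows downward; lengths in m; the calibration is good to about 2 mm. A picture is of the moment at which its call begins: read the wrist's pose just before it. camera_params takes no time and is no camera call.
- ctrl.close_job(): hands the job in; it is judged then, once.
The state is a dict: "time": time; "joint_positions": joint angles; "qd": joint speeds; "joint_torque": joint torques, N m; "position": TCP position; "tool_rot": TCP orientation; "ft_force": force on the tool from outside, world axes, zero at the start; "torque": the same for the moment, N m; "grip_width": opening from 0.0 (shut) to 1.0 (fully open); "grip_force": force on a finger pad.
Only numpy, scipy, OpenCV 4.12 (cv2) and the standard library are available. Lean on these libraries where they do the work, as an engineer would, in place of code of your own. Each camera call takes 0.05 s, during which the arm holds its last target. There are 200 camera calls.

### The job

Two flip-over status markers stand on the bench, one with a black printed body close behind it, the other with the paste jar close behind it. The body is finished: with the fingertips only, flip the paddle of the marker in front of it right over its hinge, so that it lies flat on the opposite rest with its ring side up. Push it gently, without pinching or lifting anything, leave both markers standing where they are, and do not disturb the other paddle, the body or the jar.

Things in the scene. Friction and masses are not known exactly. Their poses are not given: they have to be found in the camera images.
- marker_a: Marker next to the black printed body, the one to work on: a loose, weighted (0.85 kg) grey base plate, 80 x 150 mm (x, y), top 10 mm above the bench. Origin: centre of its underside, on the bench; z up. The hinge runs along its x axis, between two aluminium cheeks at x = -34 and +34 mm (6 mm thick, 24 mm along y, tops 70 mm above the bench).
- pivot_a (a point): Point on the hinge line of marker_a, midway between the cheeks, 62 mm above the bench; its axes are marker_a's. Two upright rests (36 mm along x, 6 mm thick, tops 59 mm above the bench) stand at y = +60 and -60 mm from it; the paddle lies on one or the other.
- edge_a (a point): Middle of the free edge of marker_a's paddle, 75 mm from the hinge line. The paddle is a white plastic plate 54 mm wide along the hinge, 75 mm long from the hinge to the free edge, 5 mm thick, 40 g.
- fin_a (a point): Middle of the top of the grey thumb fin, 45 mm from the hinge line. The fin (34 mm along the hinge, 5 mm thick) stands square on the paddle right at the hinge line, on the face that is up at the start. That face also has a straight raised bar; the hidden face has a raised ring. Pushing the fin towards marker_a's -y raises the paddle. After the flip the fin hangs down inside the base.
- paddle_a (a joint): Hinge angle of marker_a's paddle. 0: flat on the rest on marker_a's +y side, fin straight up; pi/2: upright; 3.14: flat on the -y rest, ring face up. Starts between 0 and 0.25. The hinge is stiff (0.03 N m of friction, against at most 0.015 N m from the paddle's weight), so the paddle stays wherever it is left.
- marker_b: The other marker, next to the paste jar, of the same build as marker_a; it must be left alone.
- paddle_b (a joint): Hinge angle of marker_b's paddle, measured as for paddle_a; it starts near 0 and must be left so.
- printed_body: Black hollow printed plastic cup, 76 x 69 x 110 mm, standing loose on the bench on the +x side of marker_a, about 105 mm from its centre. Origin: centre of the underside.
- jar: Paste jar with a blue lid, 55 mm across and 54 mm high, loose on the bench on the +x side of marker_b, about 100 mm from its centre. Origin: centre of the underside.

How it is judged:
By the outcome, as a careful person would: the job done as asked, in the order asked, and still so for the second after the job is handed in, with the robot touching nothing.
It also fails if it takes over 42 s, if anything falls off the work surface, if the arm or the gripper's body presses on something with over 40 N, if the wrist force passes 120 N, or if a joint passes its speed limit or range.

## Working session

There is one attempt and no reset: what is moved stays moved. The work goes in short steps, Python scripts to look and compute and a tool call to move; the robot and the scene stay as the last step left them, time stands still between calls to the robot, and variables do not carry over. Pictures are saved under pics/ and viewed, at most 10 in all, crops included, and the job is handed in when it is done.

Besides the shell and the picture viewer there is one more tool, called after "Request:" by a JSON object that holds its "name" and its "arguments", one argument or row to a line. step_arm: Moves the arm, as the interface text tells. Its arguments: {"type":"object","properties":{"targets":{"type":"array"},"force":{"type":"number"}},"required":["targets"]}

```bash
ls; mkdir -p pics; cat > h.py <<'E'
import numpy as np, cv2
from bench import ctrl
def shot(name, fn):
    im,d=ctrl.get_image(name); cv2.imwrite('pics/'+fn+'.png',im[:,:,::-1]); np.save('pics/'+fn+'.npy',d); return im,d
def cloud(name,d):
    p=ctrl.camera_params(name); K=np.array(p['intrinsics']); D=np.array(p['distortion'])
    v,u=np.mgrid[:400,:640]; q=cv2.undistortPoints(np.stack([u,v],-1).reshape(-1,1,2).astype(float),K,D).reshape(400,640,2)
    c=np.dstack([q[...,0]*d,q[...,1]*d,d])
    R=cv2.Rodrigues(np.array(p['rvec'],float))[0]; t=np.array(p['tvec'],float).ravel()
    return (c-t)@R
E
python3 - <<'E'
from h import *
s=ctrl.get_state();print(s)
for n in('top','side'):shot(n,n+'0')
E
```

```text
pics
{'time': 0.0, 'joint_positions': array([-1.12989162,  0.32178092, -0.07007426,  1.45166674,  0.02257004,
        1.37075838, -0.05693651]), 'qd': array([-6.12593362e-05, -6.49807550e-04, -1.32423261e-03,  3.51469576e-04,
       -1.06253886e-03, -1.30415268e-03,  1.32461536e-03]), 'joint_torque': array([-7.61686283e-05, -4.91273367e+01, -4.03603585e-01, -3.12541544e+01,
       -6.36838214e-02,  4.33897250e-02,  1.77861148e-04]), 'position': array([0.26889582, 0.59118397, 0.22149287]), 'tool_rot': array([-6.65312542e-01, -3.07000969e+00,  2.82582127e-03]), 'ft_force': array([-0.51371544, -0.37625471,  0.03792642]), 'torque': array([ 0.05433513,  0.01655107, -0.01726288]), 'grip_force': 0.0, 'grip_width': 0.9982422209945777}
```

View pics/top0.png

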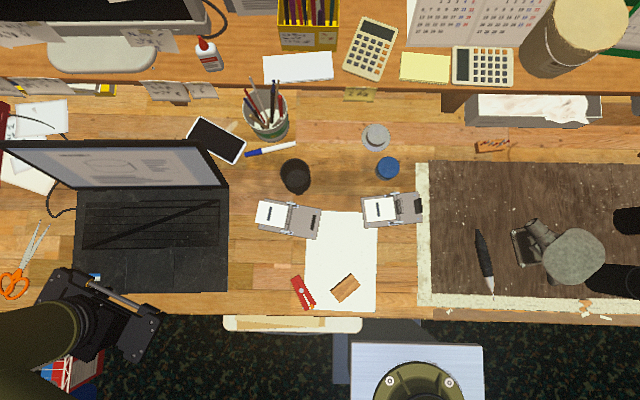

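View pics/side0.png

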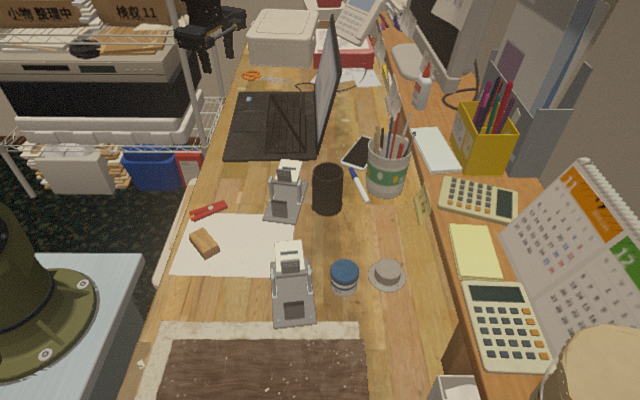

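The top picture shows the body at (295,176) with marker_a at (289,218), paddle to the left (+y). The jar is at (388,168) and marker_b at (392,208). In the side view, marker_a is at (287,190).

```bash
python3 - <<'E'
from h import *
for n,(u0,u1,v0,v1) in dict(top=(250,330,150,245),side=(255,350,150,228)).items():
    im=cv2.imread(f'pics/{n}0.png'); d=np.load(f'pics/{n}0.npy'); P=cloud(n,d)
    p=P[v0:v1,u0:u1].reshape(-1,3); c=im[v0:v1,u0:u1].reshape(-1,3).astype(int)
    g=(c.max(1)-c.min(1)<25)
    print(n,'bench z',np.median(p[~g,2]))
    body=g&(c.max(1)<70)&(p[:,2]>.09)&(p[:,2]<.13)
    print('body top',body.sum(),p[body].min(0),p[body].max(0),p[body].mean(0))
    m=g&(c.max(1)>75)
    for lo,hi in((.003,.02),(.05,.075),(.085,.12)):
        q=p[m&(p[:,2]>lo)&(p[:,2]<hi)]
        if len(q)<4: print(lo,len(q));continue
        r=cv2.minAreaRect(q[:,:2].astype(np.float32)*1000)
        print(lo,len(q),q.mean(0).round(4),np.round(cv2.boxPoints(r),1).tolist(),r)
    # grow crop
    cv2.imwrite(f'pics/{n}0c.png',cv2.resize(im[v0:v1,u0:u1],None,fx=6,fy=6,interpolation=cv2.INTER_CUBIC))
a=cv2.imread('pics/top0c.png');b=cv2.imread('pics/side0c.png')
h=570;o=np.zeros((1200,600,3),np.uint8);o[:a.shape[0],:a.shape[1]]=a;o[600:600+b.shape[0],:b.shape[1]]=b
cv2.imwrite('pics/c0.png',cv2.resize(np.hstack([o[:600],o[600:]]),(800,400)))
E
```

```text
top bench z 0.00018311829887595558
body top 208 [0.50799019 0.26861793 0.09018256] [0.57609537 0.33469194 0.11385882] [0.54278459 0.29942726 0.10548685]
0.003 962 [0.4414 0.294  0.0097] [[321.79998779296875, 290.0], [433.3999938964844, 183.5], [639.2999877929688, 399.5], [527.5999755859375, 505.8999938964844]] ((480.5341796875, 344.72418212890625), (298.3560485839844, 154.26123046875), 46.37235641479492)
0.05 774 [0.4496 0.3484 0.0685] [[397.0, 267.29998779296875], [473.0, 254.60000610351562], [494.70001220703125, 383.79998779296875], [418.70001220703125, 396.6000061035156]] ((445.8518981933594, 325.5651550292969), (131.03961181640625, 77.01931762695312), 80.45741271972656)
0.085 39 [0.4467 0.3136 0.1057] [[428.70001220703125, 317.70001220703125], [429.0, 308.1000061035156], [570.9000244140625, 312.20001220703125], [570.5999755859375, 321.79998779296875]] ((499.7785949707031, 314.951904296875), (141.93280029296875, 9.639810562133789), 1.6678268909454346)
side bench z 0.0005404566057913235
body top 403 [0.51446397 0.26722722 0.09012451] [0.57872246 0.33656564 0.11199394] [0.54653891 0
[... 167 characters left out ...]
 [609.9000244140625, 512.0]] ((483.79522705078125, 374.8696594238281), (258.3554992675781, 268.48101806640625), 1.295624017715454)
0.05 335 [0.4498 0.3169 0.0647] [[387.29998779296875, 273.1000061035156], [455.79998779296875, 242.6999969482422], [512.2999877929688, 369.70001220703125], [443.79998779296875, 400.20001220703125]] ((449.7749328613281, 321.4066467285156), (139.0122528076172, 74.99850463867188), 66.0129623413086)
0.085 106 [0.4496 0.313  0.0973] [[432.20001220703125, 317.1000061035156], [432.3999938964844, 307.29998779296875], [572.5, 310.29998779296875], [572.2999877929688, 320.0]] ((502.363525390625, 313.6834411621094), (140.12220764160156, 9.746665000915527), 1.206619143486023)
```

View pics/c0.png

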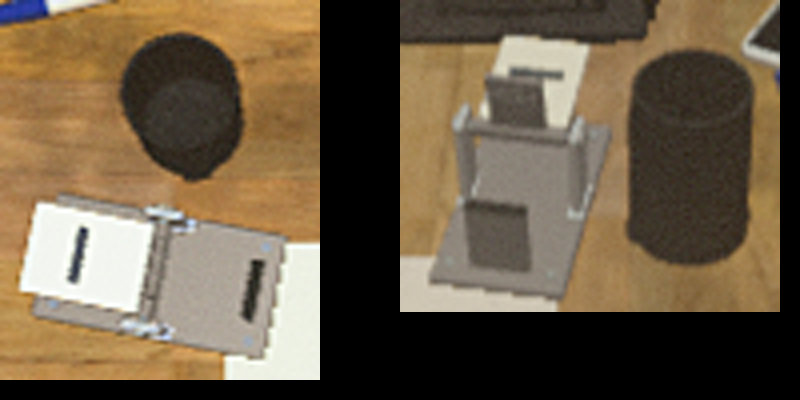

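```bash
python3 - <<'E'
from h import *
A=[]
for n in('top','side'):
    im=cv2.imread(f'pics/{n}0.png').astype(int); d=np.load(f'pics/{n}0.npy'); P=cloud(n,d)
    sat=im.max(2)-im.min(2); ok=(np.hypot(P[...,0]-.447,P[...,1]-.31)<.1)&(P[...,0]<.503)
    base=ok&(P[...,2]>.006)&(P[...,2]<.015)&(sat<45)
    lab,st=cv2.connectedComponentsWithStats(base.astype(np.uint8))[1:3]
    base=lab==1+np.argmax(st[1:,4])
    r=cv2.minAreaRect(P[base][:,:2].astype(np.float32)*1000); print(n,'base',r,np.round(cv2.boxPoints(r)).tolist())
    w=ok&(im.min(2)>165)&(P[...,2]>.055)&(P[...,2]<.1)
    q=P[w]; r=cv2.minAreaRect(q[:,:2].astype(np.float32)*1000); print('white',w.sum(),r,np.round(cv2.boxPoints(r)).tolist())
    A_=np.c_[q[:,:2],np.ones(len(q))]; print('plane',np.linalg.lstsq(A_,q[:,2],rcond=None)[0], q[:,2].min(),q[:,2].max())
    f=ok&(P[...,2]>.085)&(P[...,2]<.13);q=P[f];r=cv2.minAreaRect(q[:,:2].astype(np.float32)*1000); print('fin',f.sum(),r,np.round(cv2.boxPoints(r)).tolist(),np.percentile(q[:,2],[5,50,95,100]))
    A_=np.c_[q[:,0],q[:,2]-.062,np.ones(len(q))]; print('finplane y=',np.linalg.lstsq(A_,q[:,1],rcond=None)[0])
E
```

```text
top base ((438.57513427734375, 280.53369140625), (73.91844940185547, 79.28180694580078), 79.59757232666016) [[393.0, 251.0], [471.0, 237.0], [484.0, 310.0], [406.0, 324.0]]
white 680 ((448.324462890625, 349.5012512207031), (84.00221252441406, 74.43733215332031), 81.68000030517578) [[405.0, 313.0], [479.0, 303.0], [491.0, 386.0], [418.0, 396.0]]
plane [0.01333626 0.09579478 0.02908077] 0.061909407668697194 0.07592967556416054
fin 40 ((443.5484924316406, 313.8371887207031), (6.306904315948486, 30.325761795043945), 79.2164077758789) [[428.0, 314.0], [458.0, 308.0], [459.0, 314.0], [429.0, 320.0]] [0.10174354 0.10610989 0.10905808 0.10952745]
finplane y= [-0.18029262 -0.06678563  0.39621328]
side base ((447.97052001953125, 317.5533142089844), (149.96246337890625, 79.0582504272461), 80.21977233886719) [[396.0, 250.0], [474.0, 237.0], [500.0, 385.0], [422.0, 398.0]]
white 241 ((452.0443115234375, 350.8687744140625), (83.00971221923828, 69.16631317138672), 82.49039459228516) [[412.0, 314.0], [481.0, 305.0], [492.0, 387.0], [423.0, 397.0]]
plane [0.00510516 0.07749597 0.03951557] 0.0633173331146712 0.07415708243379708
fin 115 ((446.6371765136719, 313.32562255859375), (7.4510369300842285, 33.053836822509766), 83.43598937988281) [[430.0, 312.0], [463.0, 308.0], [463.0, 315.0], [431.0, 319.0]] [0.08653241 0.09753921 0.10720545 0.10876844]
finplane y= [-0.15701768 -0.0471305   0.38504994]
```

```bash
python3 - <<'E'
from h import *
print(ctrl.tcp_to_grasp)
for n in('top','side'):
    P=cloud(n,np.load(f'pics/{n}0.npy'))
    for x0 in(.2,.3,.4,.5,.6):
        print(n,x0,[ (y0,round(float(P[...,2][m].max()),3)) for y0 in(.1,.2,.3,.4,.5,.6) if (m:=(P[...,0]>x0)&(P[...,0]<x0+.1)&(P[...,1]>y0)&(P[...,1]<y0+.1)).any()])
E
```

```text
-0.0187
top 0.2 [(0.1, 0.029), (0.2, 0.029), (0.3, 0.017), (0.4, 0.634), (0.5, 0.617), (0.6, 0.337)]
top 0.3 [(0.1, 0.029), (0.2, 0.945), (0.3, 0.014), (0.4, 0.024), (0.5, 0.531), (0.6, 0.441)]
top 0.4 [(0.1, 0.074), (0.2, 0.064), (0.3, 0.11), (0.4, 0.023), (0.5, 0.024), (0.6, 0.025)]
top 0.5 [(0.1, 0.055), (0.2, 0.113), (0.3, 0.114), (0.4, 0.267), (0.5, 0.267), (0.6, 0.267)]
top 0.6 [(0.1, 0.031), (0.2, 0.006), (0.3, 0.177), (0.4, 0.189), (0.5, 0.014), (0.6, 0.005)]
side 0.2 [(0.1, 0.028), (0.2, 0.027), (0.3, 0.015), (0.4, 0.334), (0.5, 0.391), (0.6, 0.341)]
side 0.3 [(0.1, 0.027), (0.2, 0.015), (0.3, 0.011), (0.4, 0.022), (0.5, 0.381), (0.6, 0.334)]
side 0.4 [(0.1, 0.072), (0.2, 0.06), (0.3, 0.109), (0.4, 0.023), (0.5, 0.023), (0.6, 0.023)]
side 0.5 [(0.1, 0.056), (0.2, 0.112), (0.3, 0.113), (0.4, 0.266), (0.5, 0.265), (0.6, 0.266)]
side 0.6 [(0.1, 0.031), (0.2, 0.004), (0.3, 0.178), (0.4, 0.183), (0.5, 0.012), (0.6, 0.004)]
```

Request:
{"name": "step_arm", "arguments": {
  "targets": [
    [0,0,1.5,0,0,-7,0],
    [0,-2,1.5,0,0,-7,0],
    [1,-3,0,0,0,-7,0],
    [2,-3,0,0,0,-7,0],
    [2,-3,0,0,0,-7,0]
  ],
  "force": 10
}}

```text
time: 0.52
position: [0.3186, 0.4808, 0.2524]
tool_rot: [-1.562, -2.725, 0.0]
ft_force: [0.8, 0.5, 0.1]
grip_width: 0.705
grip_force: 0.0
```

```bash
python3 - <<'E'
from h import *
for n in('top','side'):
    P=cloud(n,np.load(f'pics/{n}0.npy')).reshape(-1,3)
    m=(P[:,0]>.45)&(P[:,0]<.65)&(P[:,1]>.33)&(P[:,1]<.6)&(P[:,2]>.12)&(P[:,2]<.3)
    q=P[m]; s=q[np.argsort(q[:,1])]; print(n,s[::max(1,len(s)//15)][:15].round(3).tolist())
E
```

```text
top [[0.649, 0.343, 0.127], [0.558, 0.472, 0.214], [0.555, 0.481, 0.198], [0.557, 0.49, 0.215], [0.553, 0.499, 0.204], [0.558, 0.508, 0.225], [0.548, 0.518, 0.178], [0.566, 0.527, 0.262], [0.55, 0.536, 0.195], [0.54, 0.546, 0.151], [0.543, 0.555, 0.166], [0.546, 0.564, 0.181], [0.539, 0.572, 0.153], [0.543, 0.582, 0.172], [0.556, 0.591, 0.226]]
side [[0.649, 0.345, 0.128], [0.556, 0.47, 0.167], [0.562, 0.472, 0.198], [0.568, 0.473, 0.227], [0.569, 0.477, 0.253], [0.546, 0.486, 0.151], [0.562, 0.493, 0.222], [0.542, 0.504, 0.137], [0.555, 0.516, 0.2], [0.551, 0.527, 0.183], [0.553, 0.538, 0.194], [0.569, 0.55, 0.261], [0.567, 0.562, 0.253], [0.544, 0.574, 0.162], [0.559, 0.587, 0.226]]
```

Request:
{"name": "step_arm", "arguments": {
  "targets": [
    [0,-3.5,0,0,0,-7,0],
    [1,-3.5,0,0,0,-7,0],
    [2,-3,0,0,0,-7,0],
    [2,-3,0,0,0,-7,0],
    [2,-2,0,0,0,-7,0]
  ]
}}

```text
time: 0.93
position: [0.3899, 0.3283, 0.2526]
tool_rot: [2.314, 2.124, -0.001]
ft_force: [-0.0, -0.3, -0.0]
grip_width: 0.323
grip_force: 0.0
```

Request:
{"name": "step_arm", "arguments": {
  "targets": [
    [2,0,0,0,0,-5.5,0],
    [2,0,0,0,0,0,0],
    [2,0,0,0,0,0,0],
    [0,0,0,0,0,0,0],
    [0,0,0,0,0,0,0]
  ]
}}

```text
time: 1.35
position: [0.4495, 0.331, 0.2518]
tool_rot: [2.407, 2.018, -0.003]
ft_force: [-0.4, -0.4, 0.5]
grip_width: 0.019
grip_force: 0.0
```

```bash
python3 - <<'E'
from h import *
from scipy.spatial.transform import Rotation as R
s=ctrl.get_state();print(s['time'],s['position'],R.from_rotvec(s['tool_rot']).as_matrix().round(3),s['ft_force'],s['joint_positions'])
E
```

```text
1.35 [0.44949405 0.33101361 0.25180479] [[ 0.175  0.985 -0.001]
 [ 0.985 -0.175 -0.001]
 [-0.001 -0.001 -1.   ]] [-0.40228765 -0.44553463  0.47853396] [-0.89702686  0.11141411  0.2336877   1.64704362 -0.02575475  1.3878275
 -0.83551463]
```

Request:
{"name": "step_arm", "arguments": {
  "targets": [
    [0.2,1.1,0,0,0,0,0],
    [0,0,-3,0,0,0,0],
    [0,0,-3,0,0,0,0],
    [0,0,-3,0,0,0,0],
    [0,0,-2,0,0,0,0]
  ]
}}

```text
time: 1.77
position: [0.4486, 0.3435, 0.1397]
tool_rot: [-2.403, -2.023, 0.005]
ft_force: [-1.0, -0.3, 0.7]
grip_width: 0.002
grip_force: 0.0
```

```bash
python3 - <<'E'
from h import *
im,d=shot('side','s1'); print(ctrl.get_state()['position'])
cv2.imwrite('pics/s1c.png',cv2.resize(im[90:240,220:380,::-1],None,fx=4,fy=4,interpolation=cv2.INTER_CUBIC))
E
```

```text
[0.44685854 0.34191487 0.13609601]
```

View pics/s1c.png

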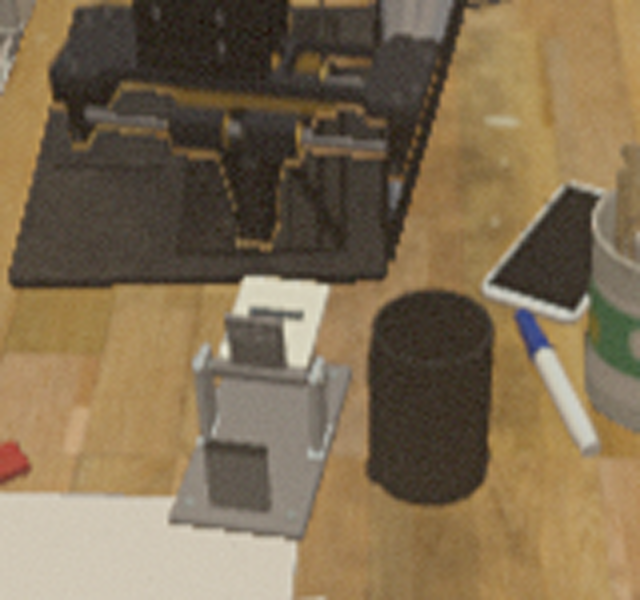

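The closed fingers are at crop (255,245), above and clear of marker_a. Next I descend behind the fin.

Request:
{"name": "step_arm", "arguments": {
  "targets": [
    [0.4,0,0,0,0,0,0],
    [0,0,-1.5,0,0,0,0],
    [0,0,-1.5,0,0,0,0],
    [0,0,-1.2,0,0,0,0],
    [0,0,0,0,0,0,0]
  ]
}}

```text
time: 2.23
position: [0.4543, 0.3428, 0.0996]
tool_rot: [-2.405, -2.021, 0.003]
ft_force: [0.0, -0.2, 0.1]
grip_width: 0.004
grip_force: 0.0
```

Request:
{"name": "step_arm", "arguments": {
  "targets": [
    [0,0,0,0,0,0,0],
    [0,0,0,0,0,0,0],
    [0,0,0,0,0,0,0],
    [0,0,0,0,0,0,0],
    [0,0,0,0,0,0,0]
  ]
}}

```text
time: 2.65
position: [0.4555, 0.343, 0.1013]
tool_rot: [2.406, 2.02, 0.002]
ft_force: [-0.9, -0.8, 0.1]
grip_width: 0.005
grip_force: 0.0
```

```bash
python3 - <<'E'
from h import *
im,d=shot('side','s2'); print(ctrl.get_state()['position'],ctrl.get_state()['ft_force'])
cv2.imwrite('pics/s2c.png',cv2.resize(im[110:230,230:370,::-1],None,fx=4,fy=4,interpolation=cv2.INTER_CUBIC))
E
```

```text
[0.45534691 0.34288104 0.10114852] [ 0.27066053 -0.2387368  -0.11646602]
```

View pics/s2c.png

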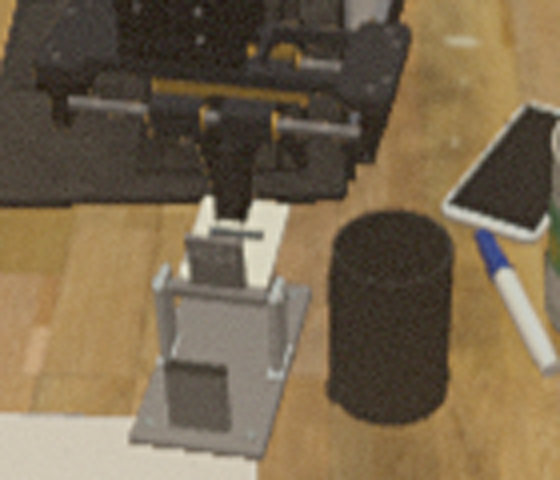

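Request:
{"name": "step_arm", "arguments": {
  "targets": [
    [-0.3,0,-0.8,0,0,0,0],
    [-0.1,-0.6,0,0,0,0,0],
    [-0.1,-0.6,0,0,0,0,0],
    [-0.1,-0.6,0,0,0,0,0],
    [-0.1,-0.5,0,0,0,0,0]
  ]
}}

```text
time: 3.12
position: [0.4481, 0.3191, 0.0926]
tool_rot: [-2.406, -2.02, -0.001]
ft_force: [-1.0, 0.1, -0.6]
grip_width: 0.003
grip_force: 0.6
```

Request:
{"name": "step_arm", "arguments": {
  "targets": [
    [-0.05,-0.3,0,0,0,0,0],
    [-0.05,-0.3,-0.1,0,0,0,0],
    [-0.05,-0.3,-0.1,0,0,0,0],
    [0,0,0,0,0,0,0],
    [0,0,0,0,0,0,0]
  ]
}}

```text
time: 3.53
position: [0.4467, 0.3102, 0.0906]
tool_rot: [2.406, 2.02, -0.001]
ft_force: [0.7, 0.0, -0.2]
grip_width: 0.006
grip_force: 0.0
```

```bash
cat >> h.py <<'E'
def loc():
    s=ctrl.get_state(); p=s['position']-np.array([.447,.317,0]); 
    return 'local mm',np.round(1000*np.array([p@[.985,-.171,0],p@[.171,.985,0],p[2]]),1),'F',s['ft_force'].round(1),'t',s['time']
E
python3 - <<'E'
from h import *
im,d=shot('side','s3'); print(loc())
cv2.imwrite('pics/s3c.png',cv2.resize(im[110:230,230:370,::-1],None,fx=4,fy=4,interpolation=cv2.INTER_CUBIC))
E
```

```text
('local mm', array([ 0.7, -6.6, 90.5]), 'F', array([ 0.1,  0.8, -0.3]), 't', 3.5833)
```

View pics/s3c.png

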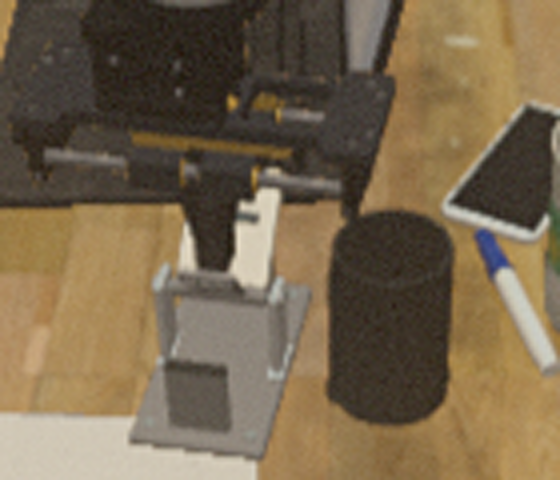

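The paddle is raised to about 40° (fin bent toward the viewer at (230,280)), and the base has not moved. I'll continue along the arc.

Request:
{"name": "step_arm", "arguments": {
  "targets": [
    [-0.05,-0.4,-0.3,0,0,0,0],
    [-0.05,-0.4,-0.3,0,0,0,0],
    [-0.1,-0.4,-0.3,0,0,0,0],
    [0,0,0,0,0,0,0],
    [0,0,0,0,0,0,0]
  ]
}}

```text
time: 4.0
position: [0.4443, 0.2978, 0.0811]
tool_rot: [2.406, 2.019, -0.002]
ft_force: [0.4, -0.3, -0.4]
grip_width: 0.007
grip_force: 0.0
```

Request:
{"name": "step_arm", "arguments": {
  "targets": [
    [-0.05,-0.3,-0.2,0,0,0,0],
    [-0.05,-0.3,-0.3,0,0,0,0],
    [-0.05,-0.2,-0.2,0,0,0,0],
    [0,0,0,0,0,0,0],
    [0,0,0,0,0,0,0]
  ]
}}

```text
time: 4.42
position: [0.4429, 0.2902, 0.0743]
tool_rot: [2.406, 2.02, -0.001]
ft_force: [-0.3, 0.4, 0.3]
grip_width: 0.006
grip_force: 0.0
```

```bash
python3 - <<'E'
from h import *
im,d=shot('side','s4'); print(loc())
cv2.imwrite('pics/s4c.png',cv2.resize(im[110:230,230:370,::-1],None,fx=4,fy=4,interpolation=cv2.INTER_CUBIC))
E
```

```text
('local mm', array([  0.6, -26.9,  74.4]), 'F', array([ 0.7, -0.5, -0.2]), 't', 4.4667)
```

View pics/s4c.png

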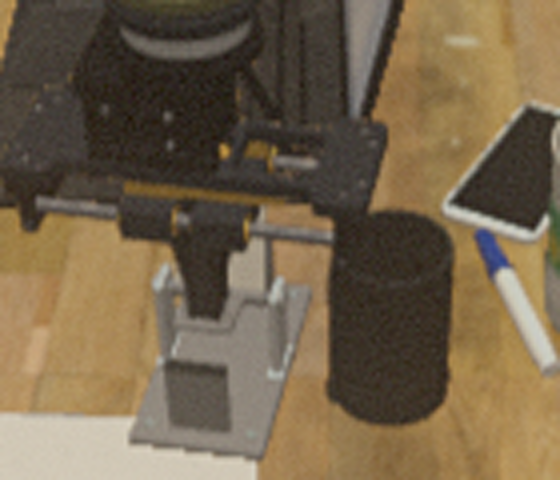

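The fin is now nearly horizontal with the paddle about upright. I'll retreat straight up and go round to the +y side.

Request:
{"name": "step_arm", "arguments": {
  "targets": [
    [0,0,2,0,0,0,0],
    [0,0,3,0,0,0,0],
    [0,0,3,0,0,0,0],
    [0,0,2,0,0,0,0],
    [0,0,0,0,0,0,0]
  ]
}}

```text
time: 4.88
position: [0.4456, 0.2924, 0.1797]
tool_rot: [2.406, 2.02, 0.014]
ft_force: [1.0, 0.6, 0.2]
grip_width: 0.003
grip_force: 0.0
```

Request:
{"name": "step_arm", "arguments": {
  "targets": [
    [0.4,2.5,0.5,0,0,0,0],
    [0.5,2.5,0,0,0,0,0],
    [0.4,2.4,0,0,0,0,0],
    [0,0,0,0,0,0,0],
    [0,0,0,0,0,0,0]
  ]
}}

```text
time: 5.3
position: [0.4552, 0.3656, 0.1783]
tool_rot: [2.403, 2.023, -0.003]
ft_force: [0.4, -0.2, -0.5]
grip_width: 0.007
grip_force: 0.0
```

```bash
python3 - <<'E'
from h import *
print(loc())
im,d=shot('side','s5'); P=cloud('side',d)
L=(P-[.447,.317,0]);x=L@[.985,-.171,0];y=L@[.171,.985,0]
m=(abs(x)<.025)&(abs(y)<.075)&(P[...,2]>.066)&(P[...,2]<.15)
q=np.c_[x[m],y[m],P[...,2][m]]*1000; q=q[np.argsort(q[:,2])]; print(q[::max(1,len(q)//20)].round())
cv2.imwrite('pics/s5c.png',cv2.resize(im[110:230,230:370,::-1],None,fx=4,fy=4,interpolation=cv2.INTER_CUBIC))
E
```

```text
('local mm', array([ -0.2,  49.3, 178.3]), 'F', array([ 0.4, -0.2, -0.5]), 't', 5.3)
[[ 12.   0.  66.]
 [-19.  -0.  68.]
 [ 16.   1.  69.]
 [-12.   1.  71.]
 [ 15. -41.  72.]
 [ -7.   3.  73.]
 [  8.   7.  75.]
 [-12.   5.  79.]
 [-20.   7.  83.]
 [-17.   8.  88.]
 [ 16.   8.  93.]
 [-12.   9.  97.]
 [-12.  11. 101.]
 [  0.   9. 107.]
 [ -5.  12. 110.]
 [ -7.  13. 114.]
 [-12.  14. 119.]
 [-14.  12. 123.]
 [-14.  14. 127.]
 [ 11.  16. 132.]
 [ 24.  18. 135.]]
```

View pics/s5c.png

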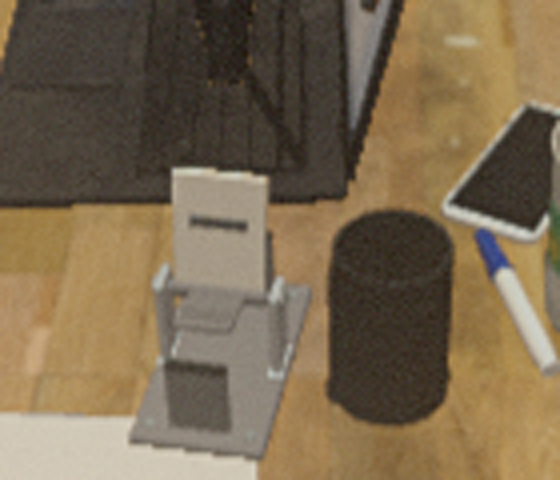

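The paddle stands at about 77° with its bar face toward the viewer at (220,225). Now I push its ring face from +y.

Request:
{"name": "step_arm", "arguments": {
  "targets": [
    [0,0,-2,0,0,0,0],
    [0,0,-2.2,0,0,0,0],
    [0,0,-2,0,0,0,0],
    [0,0,0,0,0,0,0],
    [0,0,0,0,0,0,0]
  ]
}}

```text
time: 5.77
position: [0.4556, 0.3628, 0.1167]
tool_rot: [2.407, 2.018, -0.005]
ft_force: [0.7, -0.7, 0.4]
grip_width: 0.006
grip_force: 0.0
```

Request:
{"name": "step_arm", "arguments": {
  "targets": [
    [-0.2,-0.9,0,0,0,0,0],
    [-0.1,-0.9,0,0,0,0,0],
    [-0.1,-0.7,0,0,0,0,0],
    [-0.1,-0.6,0.1,0,0,0,0],
    [-0.1,-0.5,0,0,0,0,0]
  ]
}}

```text
time: 6.18
position: [0.4507, 0.3278, 0.1197]
tool_rot: [2.407, 2.019, 0.003]
ft_force: [0.2, 0.9, 0.3]
grip_width: 0.009
grip_force: 0.3
```

Request:
{"name": "step_arm", "arguments": {
  "targets": [
    [-0.1,-0.5,0,0,0,0,0],
    [-0.1,-0.5,0,0,0,0,0],
    [-0.1,-0.5,-0.1,0,0,0,0],
    [-0.1,-0.4,0,0,0,0,0],
    [0,0,0,0,0,0,0]
  ]
}}

```text
time: 6.6
position: [0.4458, 0.3085, 0.1173]
tool_rot: [2.406, 2.019, -0.002]
ft_force: [0.6, -0.8, 0.2]
grip_width: 0.005
grip_force: 0.0
```

Request:
{"name": "step_arm", "arguments": {
  "targets": [
    [-0.1,-0.5,-0.1,0,0,0,0],
    [-0.1,-0.5,-0.2,0,0,0,0],
    [-0.1,-0.5,-0.2,0,0,0,0],
    [-0.1,-0.4,-0.2,0,0,0,0],
    [0,0,0,0,0,0,0]
  ]
}}

```text
time: 7.02
position: [0.4417, 0.2892, 0.1099]
tool_rot: [2.407, 2.019, -0.002]
ft_force: [-0.4, 0.3, -0.9]
grip_width: 0.004
grip_force: 0.0
```

```bash
python3 - <<'E'
from h import *
print(loc())
E
```

```text
('local mm', array([ -0.5, -28.3, 109.9]), 'F', array([-0.4,  0.3, -0.9]), 't', 7.0167)
```

Request:
{"name": "step_arm", "arguments": {
  "targets": [
    [-0.1,-0.4,-0.3,0,0,0,0],
    [-0.1,-0.4,-0.3,0,0,0,0],
    [-0.05,-0.4,-0.4,0,0,0,0],
    [-0.05,-0.4,-0.4,0,0,0,0],
    [0,0,0,0,0,0,0]
  ]
}}

```text
time: 7.43
position: [0.4385, 0.2731, 0.0955]
tool_rot: [2.407, 2.019, -0.004]
ft_force: [0.1, 0.3, 0.4]
grip_width: 0.007
grip_force: 0.0
```

Request:
{"name": "step_arm", "arguments": {
  "targets": [
    [-0.05,-0.3,-0.4,0,0,0,0],
    [-0.05,-0.2,-0.4,0,0,0,0],
    [-0.05,-0.2,-0.4,0,0,0,0],
    [0,-0.15,-0.3,0,0,0,0],
    [0,0,0,0,0,0,0]
  ]
}}

```text
time: 7.85
position: [0.4371, 0.2655, 0.0807]
tool_rot: [2.406, 2.02, -0.002]
ft_force: [-0.7, -0.4, 0.2]
grip_width: 0.007
grip_force: 0.0
```

Request:
{"name": "step_arm", "arguments": {
  "targets": [
    [-0.05,-0.1,-0.3,0,0,0,0],
    [0,-0.1,-0.3,0,0,0,0],
    [0,-0.1,-0.2,0,0,0,0],
    [0,0,0,0,0,0,0],
    [0,0,0,0,0,0,0]
  ]
}}

```text
time: 8.27
position: [0.437, 0.263, 0.0734]
tool_rot: [2.406, 2.02, -0.001]
ft_force: [0.0, 0.2, 0.6]
grip_width: 0.004
grip_force: 0.0
```

```bash
python3 - <<'E'
from h import *
print(loc())
im,d=shot('side','s6')
cv2.imwrite('pics/s6c.png',cv2.resize(im[110:230,230:370,::-1],None,fx=4,fy=4,interpolation=cv2.INTER_CUBIC))
E
```

```text
('local mm', array([ -0.6, -54.9,  73.4]), 'F', array([0. , 0.2, 0.6]), 't', 8.2667)
```

View pics/s6c.png

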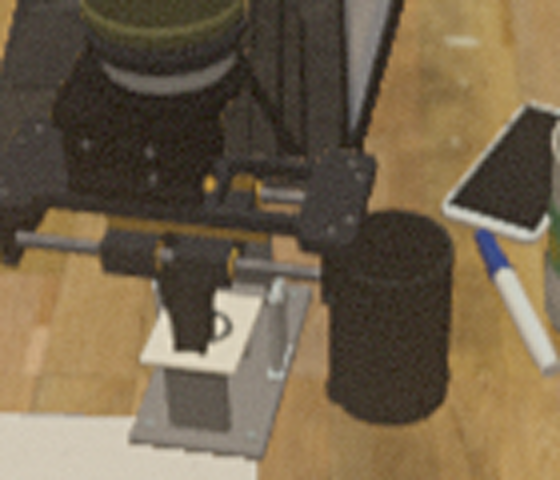

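The ring side is up and the paddle is nearly down, with the fingertips at (190,340). I'll press down gently in small steps.

Request:
{"name": "step_arm", "arguments": {
  "targets": [
    [0,0,-0.2,0,0,0,0],
    [0,0,-0.2,0,0,0,0],
    [0,0,-0.1,0,0,0,0],
    [0,0,0,0,0,0,0],
    [0,0,0,0,0,0,0]
  ]
}}

```text
time: 8.73
position: [0.437, 0.2632, 0.0685]
tool_rot: [2.406, 2.02, -0.0]
ft_force: [-0.0, 0.7, -0.7]
grip_width: 0.005
grip_force: 0.0
```

Request:
{"name": "step_arm", "arguments": {
  "targets": [
    [0,0,-0.1,0,0,0,0],
    [0,0,-0.1,0,0,0,0],
    [0,0,0,0,0,0,0],
    [0,0,0,0,0,0,0],
    [0,0,0,0,0,0,0]
  ]
}}

```text
time: 9.15
position: [0.4371, 0.2632, 0.0666]
tool_rot: [2.406, 2.02, -0.0]
ft_force: [0.0, 0.0, 0.7]
grip_width: 0.004
grip_force: 0.0
```

Request:
{"name": "step_arm", "arguments": {
  "targets": [
    [0,0,-0.1,0,0,0,0],
    [0,0,-0.05,0,0,0,0],
    [0,0,0,0,0,0,0],
    [0,0,0,0,0,0,0],
    [0,0,0,0,0,0,0]
  ]
}}

```text
time: 9.57
position: [0.4371, 0.2632, 0.0651]
tool_rot: [2.406, 2.02, -0.0]
ft_force: [-0.4, -0.1, -0.2]
grip_width: 0.005
grip_force: 0.0
```

Request:
{"name": "step_arm", "arguments": {
  "targets": [
    [0,0,-0.05,0,0,0,0],
    [0,0,0,0,0,0,0],
    [0,0,0,0,0,0,0],
    [0,0,0,0,0,0,0],
    [0,0,0,0,0,0,0]
  ]
}}

```text
time: 9.98
position: [0.4371, 0.2632, 0.0648]
tool_rot: [2.406, 2.02, 0.0]
ft_force: [-0.6, -0.8, 4.8]
grip_width: 0.003
grip_force: 1.9
```

Request:
{"name": "step_arm", "arguments": {
  "targets": [
    [0,0,-0.05,0,0,0,0],
    [0,0,0,0,0,0,0],
    [0,0,0,0,0,0,0],
    [0,0,0,0,0,0,0],
    [0,0,0,0,0,0,0]
  ]
}}

```text
time: 10.4
position: [0.4372, 0.2632, 0.0647]
tool_rot: [-2.406, -2.02, -0.0]
ft_force: [-1.6, -1.3, 6.5]
grip_width: 0.004
grip_force: 3.4
```

Contact is firm at 64.7 mm, so the paddle is on the rest. I'll retreat upward and check.

Request:
{"name": "step_arm", "arguments": {
  "targets": [
    [0,0,0.5,0,0,0,0],
    [0,0,1.5,0,0,0,0],
    [0,0,3,0,0,0,0],
    [0,0,3,0,0,0,0],
    [0,0,3,0,0,0,0]
  ]
}}

```text
time: 10.82
position: [0.4368, 0.2629, 0.1749]
tool_rot: [2.406, 2.02, -0.001]
ft_force: [1.2, 1.2, 0.2]
grip_width: 0.0
grip_force: 0.0
```

Request:
{"name": "step_arm", "arguments": {
  "targets": [
    [0,0,3,0,0,0,0],
    [-1,0,2,0,0,0,0],
    [-1,0,1,0,0,0,0],
    [0,0,0,0,0,0,0],
    [0,0,0,0,0,0,0]
  ]
}}

```text
time: 11.23
position: [0.4165, 0.2633, 0.2335]
tool_rot: [-2.405, -2.022, 0.0]
ft_force: [-0.0, 0.1, -0.2]
grip_width: 0.004
grip_force: 0.0
```

```bash
python3 - <<'E'
from h import *
print(loc())
im,d=shot('side','s7'); P=cloud('side',d)
L=(P-[.447,.317,0]);x=L@[.985,-.171,0];y=L@[.171,.985,0]
m=(abs(x)<.025)&(y>-.08)&(y<-.01)&(P[...,2]>.05)&(P[...,2]<.1)
q=np.c_[x[m],y[m],np.ones(m.sum())]; print(m.sum(),np.linalg.lstsq(q,P[...,2][m],rcond=None)[0],P[...,2][m].mean())
i0=cv2.imread('pics/side0.png').astype(int)
for n,(u0,u1,v0,v1) in dict(body=(310,345,160,220),mb=(265,320,238,330),jar=(325,362,258,296),base=(262,300,205,224)).items():
    print(n,abs(im[v0:v1,u0:u1,::-1].astype(int)-i0[v0:v1,u0:u1]).mean().round(2))
cv2.imwrite('pics/s7c.png',cv2.resize(im[130:330,230:370,::-1],None,fx=3,fy=3,interpolation=cv2.INTER_CUBIC))
E
```

```text
('local mm', array([-20.9, -58.1, 233.5]), 'F', array([-0. ,  0.1, -0.2]), 't', 11.2333)
449 [0.01180076 0.01807376 0.06532609] 0.06453869281722494
body 4.51
mb 3.69
jar 3.75
base 5.66
```

View pics/s7c.png

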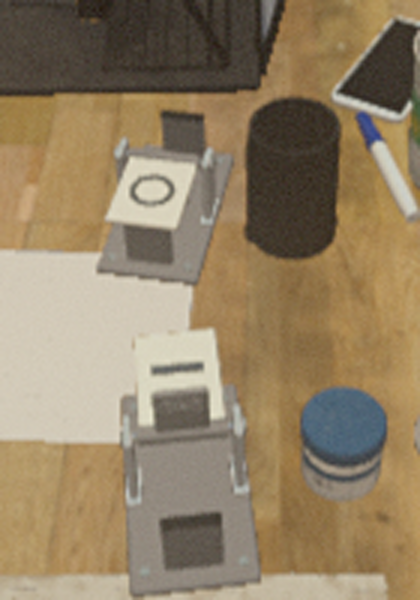

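Marker_a's paddle lies flat with its ring up at (152,190), mean height 64.5 mm. The body, jar and marker_b look unchanged, so I'm handing in.

```bash
python3 -c "
from bench import ctrl
print(ctrl.close_job())"
```

```text
the job is handed in; nothing more can be done
None
```

Marker_a's paddle is flipped over and lies flat on its -y rest with the ring side up; in the last picture the bases, marker_b's paddle, the body and the jar looked unmoved. I handed the job in at about 11.3 s, and no verdict came back.

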